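# Take the ratchet clamp off the glued chopping board

### The job

The glue in the mended chopping board has set, so take the ratchet bar clamp off it. Squeeze the trigger against the leaning handle, which lifts the pawl out of the bar's teeth, and keeping it squeezed draw the sliding jaw a couple of centimetres back from the board's edge, without dragging the board along. Then lift the clamp off and, without dropping it, stand it on its jaws on the worktop clear of the board, its jaw still open, and leave the board and the things around where they are.

Things in the scene. Friction and masses are not known exactly. Their poses are not given: they have to be found in the camera images.
- board: Plain wooden chopping board, 178 x 325 x 18 mm, 0.8 kg, loose, lying flat on the worktop; 5 N or so makes it slide. Origin at the centre of its underside; x runs across its width (178 mm), y along its length, z up. The clamp spans its width.
- clamp: Loose bar clamp, 0.25 kg: steel bar 10 mm wide, 16 high, toothed on top (z 33 to 37 mm), lying on the board; grey fixed jaw and sliding jaw, 36 mm wide, reach 17.5 mm below the bar. Origin midway between the closed jaw faces (x = -89 and +89 mm), level with the jaws' undersides, which stand 0.5 mm over the worktop. x runs along the bar toward the sliding jaw and is the way it opens; z up.
- bar_head (a point): Middle of the fixed jaw, at x = -108, z = 25.5 mm of the clamp; the clamp ends 16 mm beyond it. Its sprung rubber pad presses the board with some 9 N and comes out 3 mm when the clamp is released.
- bar_end (a point): End stop of the toothed bar on the sliding jaw's side, at x = 209, z = 25.5 mm of the clamp; the clamp ends 5 mm beyond it. On this side of the board the worktop is clear between world x = 0.45 and 0.63 m, as far as its edge at y = -0.38 m: room to stand the clamp.
- handle (a point): Grasp point: middle of handle and trigger when squeezed together, on the sliding jaw, at x = 131.8, z = 87.8 mm of the clamp when closed (moves along x with the jaw; axes as the clamp's). The grey handle, 24 mm wide, leans 35 degrees from vertical, top toward +x; its top end is 35 mm beyond this point. Square to the handle its back lies 13.5 mm off, on the upper side.
- jaw (a joint): How far the sliding jaw is withdrawn along the bar, in m: 0 closed on the board, 0.070 fully open. About 1.5 N slides it once the pawl is clear of the teeth (pitch 9 mm, 3.3 high). With the pawl in the teeth it closes further but cannot be withdrawn: a pull then drags the board.
- trigger (a joint): Black trigger and pawl, one piece, in rad: 0 free, pawl in the teeth; clear of them from about 0.16; 0.28 squeezed home. 6 N starts it, 12 N presses it home; 30 to 45 N does no harm. A spring returns it when let go, and the pawl holds the jaw where it is.
- trigger_mid (a point): Middle of the trigger, 20 mm wide, 8 thick, 56 long. It lies under the leaning handle (+x side) and ends 18 mm short of its top, in the shade of the butt, so it cannot be squeezed from straight above: fingers come down along the handle, tilted as it is, one over its back, one under the trigger. Trigger's outer face from the grasp point, square to the handle: 30 mm free, 13.5 mm squeezed home.
- tape_mid (a point): Middle of the roll of tape, 98 mm across, 25 mm high, lying loose on the worktop; bystander.
- pen_mid (a point): Middle of a marker pen, 135 mm long, 17 mm thick, lying loose on the worktop; bystander.
- glass_mid (a point): Middle of a small glass, 55 mm across, 63 mm high, standing loose; bystander.
- glue_mid (a point): Middle of a white glue bottle, 48 mm across, 135 mm high, standing loose; bystander.

How it is judged (in metres and radians):
On the way:
1. the sliding jaw is withdrawn at least 15 mm while the clamp still lies across the board (value of joint jaw above 0.015 m and height (world z) of clamp below 0.014 m and horizontal distance between clamp and board below 0.12 m), for 0.1 s.
At the end, for the whole second after the job is handed in: The clamp stands upright on its jaws on the worktop (within 6 mm of it, tilted less than 0.15 rad), clear of the board and not touching it (origins more than 120 mm apart), at rest, its jaw open by more than 12 mm; the board lies within 30 mm of where it was (contact force between clamp and board below 0.1 N and horizontal distance between clamp and board above 0.12 m and height (world z) of clamp between -0.005 and 0.006 m and angle between clamp's own z axis and vertical below 0.15 rad and value of joint jaw above 0.012 m and linear speed of clamp below 0.02 m/s and distance of board from where it was at the start of the episode below 0.03 m).
It fails at once if the board is dragged more than 30 mm or lifted (distance of board from where it was at the start of the episode above 0.03 m or height (world z) of board above 0.015 m).
It fails at once if the clamp is dropped (faster than 0.75 m/s while no finger touches it) (linear speed of clamp above 0.75 m/s and contact force between the fingers and clamp below 0.1 N).
It fails at once if the tape, pen, glass or glue bottle is moved more than 30 mm (distance of any of tape_mid, pen_mid, glass_mid, glue_mid from where it was at the start of the episode above 0.03 m).
It also fails if it takes over 48 s, if anything falls off the work surface, if the arm or the gripper's body presses on something with over 40 N, if the wrist force passes 120 N, or if a joint passes its speed limit or range.

### The arm

A 7-joint arm with a two-finger parallel gripper is mounted at the origin on the work surface; the furniture and walls round the work are solid. World frame = base frame: x ahead of the robot, y to its left, z up, the work surface at z = 0. Lengths are in mm, angles in rad, forces in N, time in s.
With the tool pointing down it reaches from about 400 to 875 mm from the base axis. Payload 6.5 kg.
Tool frame: the origin (TCP) lies midway between the tips of the shut fingers; the grasp point (between the pads) lies grip_point_offset behind it (grip_point_offset is the distance from the TCP to the grasp point, in mm); z points along the fingers, y is the line along which they close (so a half turn about z gives the same grasp; the last joint's range is limited). The gripper opens to 88 mm and grips with 3 to 60 N. Pads are 18 mm wide; open, the fingers measure 123 mm over their backs; the gripper's body (75 mm by 187 mm) begins 45 mm behind the grasp point.
Start: joints at [1.11, 0.536, -0.004, 1.538, 0.003, 1.067, -0.071], TCP at [250.001, -599.992, 238.716] pointing down, gripper open.
Joint ranges: [-2.7, 2.7], [-0.37, 2.16], [-1.27, 1.26], [0.24, 2.4], [-1.31, 4.45], [0.19, 1.91], [-2.76, 2.76]. Speed limits (rad/s): [2.39, 2.39, 3.14, 3.14, 3.14, 3.14, 3.14].

### API

Orientations are given as a unit quaternion [x, y, z, w].
In Python, from rig import * gives the robot as it stands.
- The arm moves only by the tool apply_moves, never from a script. Its argument "commands" is a list of rows, each an object of numbers: "gripper": the opening, from 0 (shut) to 1 (fully open); "dx", "dy", "dz": the shift along the tool's x, y, z in mm; "wx", "wy", "wz": the turn, a rotation vector about the tool's x, y, z in degrees. A call has 1 to 12 rows; each row shifts and turns the commanded pose from where the row before left it, along the tool's axes as they then stand; what a row does not reach is not made up. A row lasts 1/10 s, in which the tool goes at most 50 mm and 8.59 degrees, less where a joint would pass 70% of its speed; a pose out of reach is approached as far as the arm can. A call with a gripper value outside its range is refused whole. The fingers move at their own pace and stop on an object; "newtons" is the grip in N (left out, the last holds). Time passes only in rows, so rows that do not move let the fingers close. It gives the time, the measured TCP pose, the force, the opening and the grip force at its end, in the units of the state.
- observe(): the state, without advancing time (a new reading comes with each control period).
- capture(name): name is "scene" or "top" or "wrist"; returns the picture (480x640x3 uint8, red, green, blue); there is no depth.
- camera_model(name): a dict with "fx", "fy", "cx", "cy" (pixels), "world_from_camera" (4x4, takes a point from camera to world coordinates); the wrist camera has in their place "T_tool_cam" (4x4, takes a point from camera to tool coordinates, whose origin is the TCP and whose axes are the flange's). Camera axes: x right, y down, z forward; pixel columns grow to the right and rows downward; lengths in mm; the calibration is good to about 2 mm. A picture is of the moment at which its call begins: read the wrist's pose just before it. camera_model takes no time and is no camera call.
- finish_job(): hands the job in; it is judged then, once.
Trained networks look in the newest picture that a camera, given by its name, has taken for a name from the list of things; names that differ only in an ending like _2 or _b are one class to them, and where a whole thing is asked for, a point or a joint stands for the part that bears it (a point fixed in the world has none). Each returns a list of dicts, best first, with "p" (0 to 1); they miss things now and then, are a little off and sometimes report something else, mostly with a low value. They report only what shows in the picture. A call takes as long as a camera call.
- masks_of(camera, thing): "mask" (480x640 bool, what is visible of it) and "location" ([column, row] in pixels, amid what is visible of it).
The state is a dict: "clock": time; "qpos": joint angles; "joint_velocities": joint speeds; "joint_torque": joint torques, N m; "tcp_pos": TCP position; "tcp_rot": TCP orientation; "wrist_force": force on the tool from outside, world axes, zero at the start; "wrist_torque": the same for the moment, N m; "grip_width": finger opening in mm; "grasp_force": force on a finger pad.
Only numpy, scipy, OpenCV 4.12 (cv2) and the standard library are available. Lean on these libraries where they do the work, as an engineer would, in place of code of your own. Each camera call takes 0.05 s, during which the arm holds its last target. There are 200 camera calls.

## Working session

There is one attempt and no reset: what is moved stays moved. The work goes in short steps, Python scripts to look and compute and a tool call to move; the robot and the scene stay as the last step left them, time stands still between calls to the robot, and variables do not carry over. Pictures are saved under pics/ and viewed, at most 10 in all, crops included, and the job is handed in when it is done.

Besides the shell and the picture viewer there is one more tool, called after "Call:" as a command line: name --argument value ..., lists and objects as JSON in quotes. apply_moves: Moves the arm, as the interface text tells. Its arguments: {"type":"object","properties":{"commands":{"type":"array"},"newtons":{"type":"number"}},"required":["commands"]}

```bash
mkdir -p pics
cat > h.py <<'E'
from rig import *
import numpy as np, cv2
from scipy.spatial.transform import Rotation as R
def cam(n):
    m=camera_model(n); K=(m['fx'],m['fy'],m['cx'],m['cy'])
    if 'world_from_camera' in m: T=np.array(m['world_from_camera'])
    else:
        s=observe(); W=np.eye(4); W[:3,:3]=R.from_quat(s['tcp_rot']).as_matrix(); W[:3,3]=s['tcp_pos']; T=W@np.array(m['T_tool_cam'])
    return K,T
def px2w(c,uv,z):
    K,T=c; d=T[:3,:3]@np.array([(uv[0]-K[2])/K[0],(uv[1]-K[3])/K[1],1]); o=T[:3,3]
    return o+d*(z-o[2])/d[2]
def w2px(c,p):
    K,T=c; q=T[:3,:3].T@(np.asarray(p,float)-T[:3,3]); return np.array([K[0]*q[0]/q[2]+K[2],K[1]*q[1]/q[2]+K[3]])
E
python3 - <<'E'
from h import *
for n in ['scene','top']:
    im=capture(n); cv2.imwrite(f'pics/{n}0.png',im[:,:,::-1]); c=cam(n); print(n,c[0],c[1].round(3).tolist())
    for t,z in [('board',18),('clamp',25),('bar_head',37),('bar_end',33),('handle',88),('trigger',70),('tape_mid',25),('pen_mid',8),('glass_mid',32),('glue_mid',67)]:
        for r in masks_of(n,t)[:2]:
            m=r['mask']; print(t,round(r['p'],2),np.round(r['location']),px2w(c,r['location'],z).round(0)[:2], m.sum(), cv2.boundingRect(m.astype(np.uint8)))
print(observe())
E
```

```text
scene (564.2075575705513, 564.2075575705513, 320.1320510218872, 235.4310692802187) [[-0.487, -0.678, 0.551, -235.16], [-0.873, 0.381, -0.304, 416.58], [-0.004, -0.629, -0.777, 1117.228], [0.0, 0.0, 0.0, 1.0]]
board 0.73 [244. 260.] [568. 185.] 7420 (173, 201, 136, 118)
clamp 0.7 [265. 220.] [651.  89.] 1525 (188, 187, 110, 93)
bar_head 0.94 [263. 227.] [624. 106.] 1496 (188, 188, 110, 93)
bar_end 0.96 [257. 224.] [645. 112.] 1702 (187, 187, 112, 94)
handle 0.85 [269. 207.] [634.  80.] 646 (258, 188, 25, 46)
trigger 0.49 [277. 204.] [647.  52.] 53 (272, 196, 10, 17)
tape_mid 0.92 [334. 184.] [ 676. -128.] 675 (320, 164, 37, 31)
tape_mid 0.31 [262. 226.] [638. 104.] 1762 (187, 187, 112, 95)
pen_mid 0.66 [417. 257.] [ 375. -191.] 256 (406, 237, 24, 41)
pen_mid 0.48 [337. 169.] [ 738. -174.] 681 (321, 164, 36, 31)
glass_mid 0.75 [376. 154.] [ 713. -288.] 453 (367, 142, 20, 28)
top (474.2664319989356, 474.2664319989356, 316.8978312183467, 248.62693001817988) [[-0.026, -0.988, 0.154, 304.708], [-0.999, 0.03, 0.022, 15.347], [-0.026, -0.153, -0.988, 1339.349], [0.0, 0.0, 0.0, 1.0]]
board 0.
[... 727 characters left out ...]
,  1.537928  ,  0.00262332,
        1.06730913, -0.07120786]), 'joint_velocities': array([-9.68588326e-04,  2.06392289e-03, -1.86351799e-04, -2.40523732e-04,
        8.88280314e-05,  1.00235983e-03, -1.25194996e-03]), 'joint_torque': array([ 3.67656166e-04, -5.70907009e+01,  9.90478881e-01, -2.51919401e+01,
       -5.61191607e-02,  1.08769198e-02,  6.16997909e-05]), 'tcp_pos': array([ 249.9842635 , -599.98373027,  238.72958226]), 'tcp_rot': array([ 9.80576904e-01,  1.96134993e-01, -2.42229996e-05,  6.21123936e-06]), 'wrist_force': array([-0.27753239, -0.17722805,  0.08499512]), 'wrist_torque': array([-0.01010059, -0.06537832,  0.04160765]), 'grasp_force': 0.0, 'grip_width': 88.1716936552612}
```

Run:
```python
from h import *
a=cv2.imread('pics/top0.png')[150:300,205:405]; cv2.imwrite('pics/topc.png',cv2.resize(a,None,fx=4,fy=4,interpolation=cv2.INTER_CUBIC))
a=cv2.imread('pics/scene0.png')[150:300,170:370]; cv2.imwrite('pics/scenec.png',cv2.resize(a,None,fx=4,fy=4,interpolation=cv2.INTER_CUBIC))
```

```text
(no output)
```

View pics/topc.png

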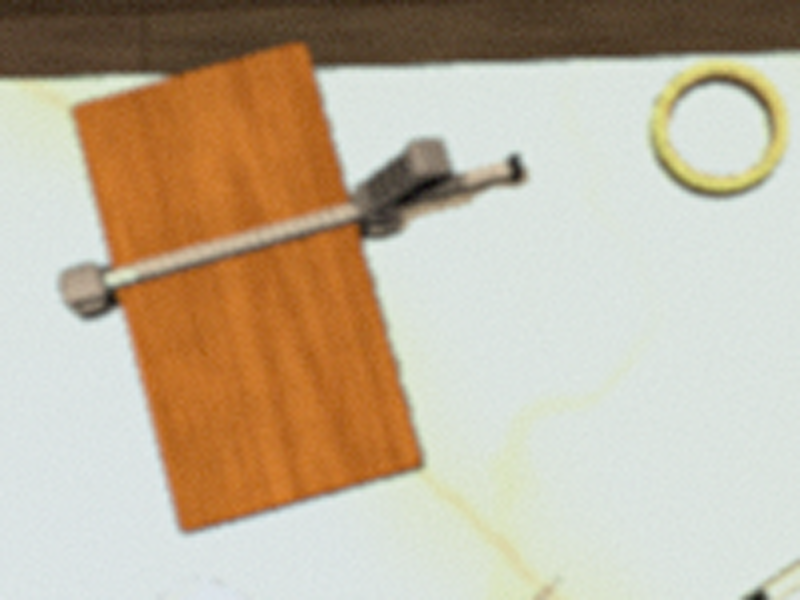

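View pics/scenec.png

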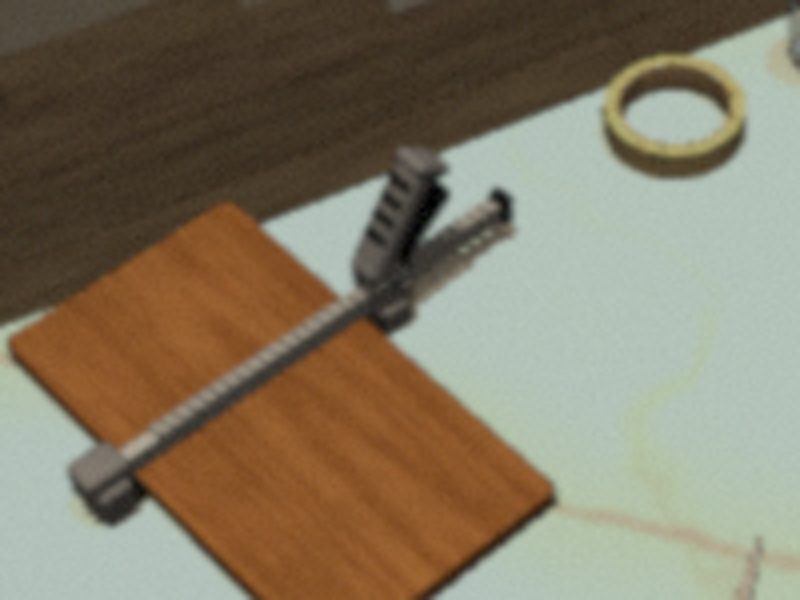

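Run:
```python
from h import *
c=cam('top'); f=lambda p,z:px2w(c,(p[0]/4+205,p[1]/4+150),z)
P=np.array([f(p,18) for p in [(75,105),(303,43),(423,465),(185,530)]]); print(P.round(0),[np.linalg.norm(P[i]-P[(i+1)%4]).round(0) for i in range(4)])
ctr=P.mean(0)
a=P[1]-P[0]+P[2]-P[3]; print('ctr',ctr,'yaw board x',np.degrees(np.arctan2(a[1],a[0])))
b0=f((110,280),37);b1=f((355,210),37);e=f((516,168),33)
for q in (b0,b1,e):print(q.round(0))
d=e-b0;print('bar yaw',np.degrees(np.arctan2(d[1],d[0])), np.linalg.norm(d))
u=a/np.linalg.norm(a);u[2]=0
# clamp origin: on bar line at board-centre x
o=b0+d*((ctr-b0)@u)/(d@u); print('origin',o.round(1), 'from end',(e-d/np.linalg.norm(d)*212).round(1))
s=cam('scene'); g=lambda p,z:px2w(s,(p[0]/4+170,p[1]/4+150),z)
b0=g((140,455),37);e=g((503,200),33);d=e-b0
print('scene',b0.round(0),e.round(0),np.degrees(np.arctan2(d[1],d[0])),(e-d/np.linalg.norm(d)*212).round(1))
for p in [(10,345),(232,205),(553,490)]: print(g(p,18).round(0))
for n,p in [('top',(430,150)),('scene',(415,158))]:print('handletop',(f if n=='top' else g)(p,116).round(0))
# wall base
print('wall', f((10,75),0).round(0), f((790,52),0).round(0))
print(camera_model('wrist'))
import rig; print([k for k in dir(rig) if not k.startswith('_')]); print(rig.__dict__.get('grip_point_offset'))
```

```text
[[732. 309.  18.]
 [773. 143.  18.]
 [461.  63.  18.]
 [420. 230.  18.]] [np.float64(172.0), np.float64(321.0), np.float64(173.0), np.float64(321.0)]
ctr [596.47053599 186.1864496   18.        ] yaw board x -76.24038427560687
[597. 280.  37.]
[642. 106.  37.]
[670.  -9.  33.]
bar yaw -75.83227519125366 297.59365133289054
origin [618.8 191.7  35.8] from end [617.6 196.5  35.8]
scene [589. 274.  37.] [668.  -9.  33.] -74.37545369598075 [611.1 194.7  35.9]
[723. 311.  18.]
[764. 143.  18.]
[459.  67.  18.]
handletop [661.  49. 116.]
handletop [656.  54. 116.]
wall [762. 361.   0.] [ 759. -213.    0.]
{'fx': 401.44712799406835, 'fy': 401.44712799406835, 'cx': 325.6174538326864, 'cy': 238.76994104342924, 'T_tool_cam': array([[ 1.65475493e-03, -9.57114537e-01, -2.89705067e-01,
         7.37433197e+01],
       [ 9.99998620e-01,  1.62571317e-03,  3.40894753e-04,
         1.70089145e-01],
       [ 1.44702019e-04, -2.89705231e-01,  9.57115906e-01,
        -1.47065697e+02],
       [ 0.00000000e+00,  0.00000000e+00,  0.00000000e+00,
         1.00000000e+00]])}
['PlanningError', 'camera_model', 'capture', 'finish_job', 'grip_point_offset', 'masks_of', 'observe']
18.700000000000003
```

```bash
cat >> h.py <<'E'
TH=np.radians(35)
def frame(yaw_deg):
    y=np.radians(yaw_deg); u=np.array([np.cos(y),np.sin(y),0]); k=np.array([0,0,1.])
    ty=np.cos(TH)*u-np.sin(TH)*k; tz=-(np.sin(TH)*u+np.cos(TH)*k); return u,R.from_matrix(np.c_[np.cross(ty,tz),ty,tz])
def rel(Pgrasp,Rt):
    "rotvec (deg, tool axes) then shift in the tool axes AFTER the turn, to put the grasp point at Pgrasp"
    s=observe(); R0=R.from_quat(s['tcp_rot']); tcp=np.asarray(Pgrasp)+Rt.as_matrix()[:,2]*18.7
    return np.degrees((R0.inv()*Rt).as_rotvec()), Rt.inv().apply(tcp-s['tcp_pos']), tcp
E
python3 - <<'E'
from h import *
u,Rt=frame(-75.5); o=np.array([615,193,.5]); H=o+131.8*u+[0,0,87.8]
a=-Rt.as_matrix()[:,2]
for v in rel(H+100*a,Rt): print(v.round(2))
print(H,Rt.as_matrix().round(2))
E
```

```text
[34.94  2.48  7.87]
[ 551.94 -359.77  354.26]
[659.68  20.25 154.9 ]
[648.00008453  65.398141    88.3       ] [[ 0.97  0.21 -0.14]
 [ 0.25 -0.79  0.56]
 [ 0.   -0.57 -0.82]]
```

Call:
apply_moves --commands '[{"wx": 7,"wy": 0.5,"wz": 1.57},{"wx": 7,"wy": 0.5,"wz": 1.57},{"wx": 7,"wy": 0.5,"wz": 1.57},{"wx": 7,"wy": 0.5,"wz": 1.57},{"wx": 7,"wy": 0.5,"wz": 1.57},{"dx": 34.5,"dy": -22.5,"dz": 22},{"dx": 34.5,"dy": -22.5,"dz": 22},{"dx": 34.5,"dy": -22.5,"dz": 22},{"dx": 34.5,"dy": -22.5,"dz": 22},{"dx": 34.5,"dy": -22.5,"dz": 22},{"dx": 34.5,"dy": -22.5,"dz": 22}]'

```text
invalid input at $.commands[0]: expected keys gripper, dx, dy, dz, wx, wy, wz
```

Call:
apply_moves --commands '[{"dx": 34.5,"dy": -22.5,"dz": 22},{"dx": 34.5,"dy": -22.5,"dz": 22},{"dx": 34.5,"dy": -22.5,"dz": 22},{"dx": 34.5,"dy": -22.5,"dz": 22},{"dx": 34.5,"dy": -22.5,"dz": 22},{"dx": 34.5,"dy": -22.5,"dz": 22},{"dx": 34.5,"dy": -22.5,"dz": 22},{"dx": 34.5,"dy": -22.5,"dz": 22},{"dx": 34.5,"dy": -22.5,"dz": 22},{"gripper": 0.7},{"gripper": 0.7}]'

```text
invalid input at $.commands[0]: expected keys gripper, dx, dy, dz, wx, wy, wz
```

Run:
```python
from h import *
s=observe(); print(s['clock'],s['tcp_pos'],s['qpos'].round(2),s['grip_width'])
im=capture('wrist')[:,:,::-1].copy(); c=cam('wrist')
u,Rt=frame(-75.5); o=np.array([615,193,.5]); v=np.array([-u[1],u[0],0])
for r in rel(o+131.8*u+[0,0,87.8]+100*-Rt.as_matrix()[:,2],Rt): print(r.round(2))
pts=[(209,0,33),(209,-5,37),(209,5,37),(89,0,37),(89,18,.5),(89,-18,.5),(131.8,0,87.8)]
h=np.array([131.8,0,87.8]); al=np.array([np.sin(TH),0,np.cos(TH)]); n=np.array([-np.cos(TH),0,np.sin(TH)])
for t in(0,35):
  for w in(-12,12): pts.append(h+al*t+n*13.5+[0,w,0])
for p in pts:
    q=w2px(c,o+p[0]*u+p[1]*v+np.array([0,0,p[2]])); cv2.circle(im,tuple(int(x) for x in q),3,(0,0,255),1); print(np.round(p),q.round(0))
cv2.imwrite('pics/w1.png',im)
for t in ['handle','trigger_mid','clamp','bar_end']:
    for r in masks_of('wrist',t)[:2]: print(t,r['p'],np.round(r['location']),cv2.boundingRect(r['mask'].astype(np.uint8)))
```

```text
1.1 [ 249.9842635  -599.98373027  238.72958226] [ 1.11  0.54 -0.    1.54  0.    1.07 -0.07] 88.1716936552612
[34.94  2.48  7.87]
[ 551.91 -359.78  354.23]
[659.68  20.25 154.9 ]
[209   0  33] [ -526. -1133.]
[209  -5  37] [ -539. -1138.]
[209   5  37] [ -550. -1182.]
[89  0 37] [ -846. -1238.]
[89. 18.  0.] [ -668. -1075.]
[ 89. -18.   0.] [-630. -947.]
[132.   0.  88.] [-1149. -1724.]
[121. -12.  96.] [-1245. -1756.]
[121.  12.  96.] [-1327. -1957.]
[141. -12. 124.] [-1603. -2272.]
[141.  12. 124.] [-1739. -2574.]
```

View pics/w1.png

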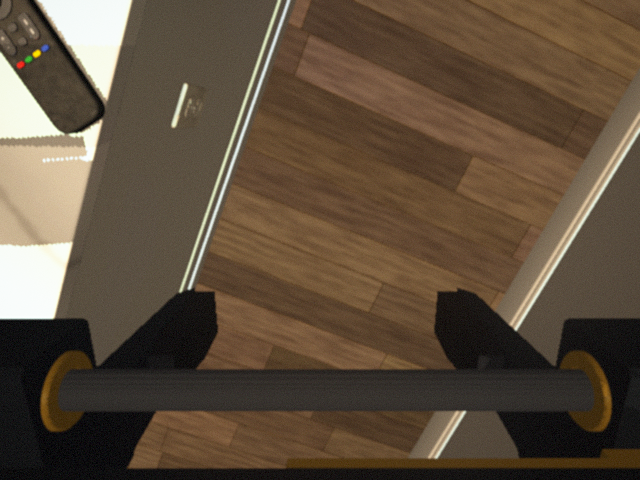

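The rows were refused because every key is required, so the picture only shows the start pose: floor below, fingers at about (200,320) and (450,320). I'll resend with full rows.

Call:
apply_moves --commands '[{"gripper": 1,"dx": 0,"dy": 0,"dz": 0,"wx": 7,"wy": 0.5,"wz": 1.57},{"gripper": 1,"dx": 0,"dy": 0,"dz": 0,"wx": 7,"wy": 0.5,"wz": 1.57},{"gripper": 1,"dx": 0,"dy": 0,"dz": 0,"wx": 7,"wy": 0.5,"wz": 1.57},{"gripper": 1,"dx": 0,"dy": 0,"dz": 0,"wx": 7,"wy": 0.5,"wz": 1.57},{"gripper": 1,"dx": 0,"dy": 0,"dz": 0,"wx": 7,"wy": 0.5,"wz": 1.57},{"gripper": 1,"dx": 34.5,"dy": -22.5,"dz": 22,"wx": 0,"wy": 0,"wz": 0},{"gripper": 1,"dx": 34.5,"dy": -22.5,"dz": 22,"wx": 0,"wy": 0,"wz": 0},{"gripper": 1,"dx": 34.5,"dy": -22.5,"dz": 22,"wx": 0,"wy": 0,"wz": 0},{"gripper": 1,"dx": 34.5,"dy": -22.5,"dz": 22,"wx": 0,"wy": 0,"wz": 0},{"gripper": 1,"dx": 34.5,"dy": -22.5,"dz": 22,"wx": 0,"wy": 0,"wz": 0},{"gripper": 1,"dx": 34.5,"dy": -22.5,"dz": 22,"wx": 0,"wy": 0,"wz": 0}]'

```text
clock: 2.45
tcp_pos: [404.6, -366.1, 208.2]
tcp_rot: [0.946, 0.12, -0.038, -0.299]
wrist_force: [0.5, -0.3, -0.2]
grip_width: 88.3
grasp_force: 0.0
```

Run:
```python
from h import *
s=observe(); print(s['clock'],s['tcp_pos'],s['qpos'].round(2),s['grip_width'])
u,Rt=frame(-75.5); o=np.array([615,193,.5])
for r in rel(o+131.8*u+[0,0,87.8]+100*-Rt.as_matrix()[:,2],Rt): print(r.round(2))
```

```text
2.45 [ 404.62147794 -366.13746787  208.19157854] [ 0.86  0.73 -0.07  1.42 -0.24  1.53 -0.44] 88.28297964537754
[-0.04 -0.01  0.02]
[ 343.67 -223.55  221.59]
[659.68  20.25 154.9 ]
```

Call:
apply_moves --commands '[{"gripper": 0.7,"dx": 34.4,"dy": -22.4,"dz": 22.2,"wx": 0,"wy": 0,"wz": 0},{"gripper": 0.7,"dx": 34.4,"dy": -22.4,"dz": 22.2,"wx": 0,"wy": 0,"wz": 0},{"gripper": 0.7,"dx": 34.4,"dy": -22.4,"dz": 22.2,"wx": 0,"wy": 0,"wz": 0},{"gripper": 0.7,"dx": 34.4,"dy": -22.4,"dz": 22.2,"wx": 0,"wy": 0,"wz": 0},{"gripper": 0.7,"dx": 34.4,"dy": -22.4,"dz": 22.2,"wx": 0,"wy": 0,"wz": 0},{"gripper": 0.7,"dx": 34.4,"dy": -22.4,"dz": 22.2,"wx": 0,"wy": 0,"wz": 0},{"gripper": 0.7,"dx": 34.4,"dy": -22.4,"dz": 22.2,"wx": 0,"wy": 0,"wz": 0},{"gripper": 0.7,"dx": 34.4,"dy": -22.4,"dz": 22.2,"wx": 0,"wy": 0,"wz": 0},{"gripper": 0.7,"dx": 34.4,"dy": -22.4,"dz": 22.2,"wx": 0,"wy": 0,"wz": 0},{"gripper": 0.7,"dx": 34.4,"dy": -22.4,"dz": 22.2,"wx": 0,"wy": 0,"wz": 0},{"gripper": 0.7,"dx": 0,"dy": 0,"dz": 0,"wx": 0,"wy": 0,"wz": 0}]'

```text
clock: 3.55
tcp_pos: [660.0, 28.7, 155.7]
tcp_rot: [0.944, 0.125, -0.038, -0.302]
wrist_force: [-0.1, 0.0, -0.4]
grip_width: 61.7
grasp_force: 0.0
```

```bash
cat > look.py <<'E'
import sys
from h import *
def look(name,o,yaw,jaw=0.):
    c=cam('wrist'); im=capture('wrist')[:,:,::-1].copy(); raw=im.copy()
    u,Rt=frame(yaw); v=np.array([-u[1],u[0],0])
    pts=[(209+5,-5,33.5),(214,5,33.5),(89,0,37),(89,18,.5),(89,-18,.5)]
    h=np.array([131.8+jaw,0,87.8]); al=np.array([np.sin(TH),0,np.cos(TH)]); n=np.array([-np.cos(TH),0,np.sin(TH)])
    for t in(0,35):
      for w in(-12,12): pts.append(h+al*t+n*13.5+[0,w,0])
    for p in pts:
        q=w2px(c,o+p[0]*u+p[1]*v+np.array([0,0,p[2]])); cv2.circle(im,tuple(int(x) for x in q),3,(0,0,255),1); print(np.round(p),q.round(0))
    cv2.imwrite(name,im)
    return c
E
python3 - <<'E'
from look import *
s=observe(); print(s['clock'],s['tcp_pos'],s['qpos'].round(2),s['grip_width'])
look('pics/w2.png',np.array([615,193,.5]),-75.5)
for t in ['handle','trigger_mid','bar_end']:
    for r in masks_of('wrist',t)[:2]: print(t,r['p'],np.round(r['location']),cv2.boundingRect(r['mask'].astype(np.uint8)))
E
```

```text
3.55 [659.99600543  28.73355151 155.72305383] [ 0.29  0.83 -0.23  1.39 -0.43  1.21 -0.98] 61.65704171976856
[214.  -5.  34.] [507. 263.]
[214.   5.  34.] [510. 247.]
[89  0 37] [329. 223.]
[89. 18.  0.] [355. 192.]
[ 89. -18.   0.] [354. 235.]
[121. -12.  96.] [316. 270.]
[121.  12.  96.] [316. 232.]
[141. -12. 124.] [314. 295.]
[141.  12. 124.] [314. 251.]
handle 0.66 [351. 241.] (313, 188, 83, 100)
trigger_mid 0.61 [374. 239.] (352, 214, 44, 54)
bar_end 0.58 [350. 228.] (157, 166, 360, 122)
```

View pics/w2.png

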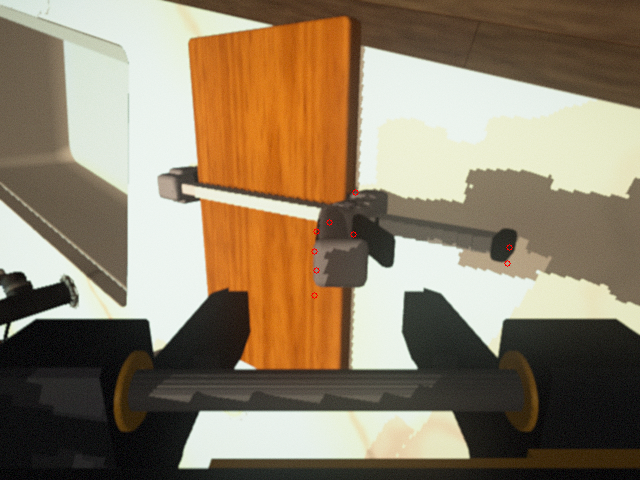

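The wrist view shows the handle butt at (314–367, 240–287), the trigger to its right and the bar end at (503,245). The model points sit about 10 px low, so I'm moving the clamp estimate 5.5 mm along tool x.

Run:
```python
from h import *
s=observe(); print(s['clock'],s['tcp_pos'],s['joint_velocities'].round(3))
u,Rt=frame(-75.5); o=np.array([620.3,194.4,.5]); M=Rt.as_matrix()
H=o+131.8*u+[0,0,87.8]
for r in rel(H-5*M[:,2]+8.25*M[:,1],Rt): print(r.round(2))
```

```text
3.75 [658.62266251  17.48875247 155.00644274] [ 0.015 -0.007  0.007  0.006 -0.004  0.    -0.001]
[ 0.03 -0.03 -0.09]
[ 7.19  6.31 96.49]
[653.02  67.86  72.35]
```

Call:
apply_moves --commands '[{"gripper": 0.7,"dx": 7,"dy": 6,"dz": 0,"wx": 0,"wy": 0,"wz": 0},{"gripper": 0.7,"dx": 0,"dy": 0,"dz": 20,"wx": 0,"wy": 0,"wz": 0},{"gripper": 0.7,"dx": 0,"dy": 0,"dz": 20,"wx": 0,"wy": 0,"wz": 0},{"gripper": 0.7,"dx": 0,"dy": 0,"dz": 10,"wx": 0,"wy": 0,"wz": 0},{"gripper": 0.7,"dx": 0,"dy": 0,"dz": 0,"wx": 0,"wy": 0,"wz": 0},{"gripper": 0.7,"dx": 0,"dy": 0,"dz": 0,"wx": 0,"wy": 0,"wz": 0}]'

```text
clock: 4.35
tcp_pos: [660.2, 43.1, 111.3]
tcp_rot: [0.946, 0.12, -0.037, -0.299]
wrist_force: [-0.4, 0.5, 0.9]
grip_width: 62.1
grasp_force: 0.0
```

Run:
```python
from look import *
look('pics/w3.png',np.array([620.3,194.4,.5]),-75.5)
u,Rt=frame(-75.5); o=np.array([620.3,194.4,.5]); M=Rt.as_matrix()
for r in rel(o+131.8*u+[0,0,87.8]-5*M[:,2]+8.25*M[:,1],Rt): print(r.round(2))
```

```text
[214.  -5.  34.] [517. 290.]
[214.   5.  34.] [520. 271.]
[89  0 37] [306. 239.]
[89. 18.  0.] [338. 202.]
[ 89. -18.   0.] [337. 251.]
[121. -12.  96.] [285. 301.]
[121.  12.  96.] [283. 255.]
[141. -12. 124.] [276. 338.]
[141.  12. 124.] [274. 284.]
[ 0.   -0.1  -0.01]
[-1.03  1.28 47.06]
[653.02  67.86  72.35]
```

View pics/w3.png

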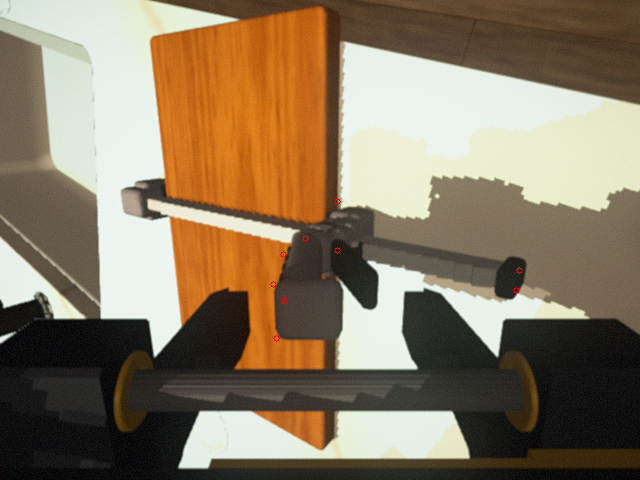

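Predicted handle-back corners (276,338) and (274,284) match the picture. Advance.

Call:
apply_moves --commands '[{"gripper": 0.7,"dx": -1,"dy": 1.3,"dz": 15,"wx": 0,"wy": 0,"wz": 0},{"gripper": 0.7,"dx": 0,"dy": 0,"dz": 15,"wx": 0,"wy": 0,"wz": 0},{"gripper": 0.7,"dx": 0,"dy": 0,"dz": 12,"wx": 0,"wy": 0,"wz": 0},{"gripper": 0.7,"dx": 0,"dy": 0,"dz": 5,"wx": 0,"wy": 0,"wz": 0},{"gripper": 0.7,"dx": 0,"dy": 0,"dz": 0,"wx": 0,"wy": 0,"wz": 0},{"gripper": 0.7,"dx": 0,"dy": 0,"dz": 0,"wx": 0,"wy": 0,"wz": 0}]'

```text
clock: 5.0
tcp_pos: [652.5, 69.0, 71.8]
tcp_rot: [0.946, 0.12, -0.038, -0.299]
wrist_force: [-0.2, -0.1, 0.5]
grip_width: 61.9
grasp_force: 0.0
```

Run:
```python
from look import *
look('pics/w4.png',np.array([620.3,194.4,.5]),-75.5)
u,Rt=frame(-75.5); o=np.array([620.3,194.4,.5]); M=Rt.as_matrix()
for r in rel(o+131.8*u+[0,0,87.8]-5*M[:,2]+8.25*M[:,1],Rt): print(r.round(2))
```

```text
[214.  -5.  34.] [575. 342.]
[214.   5.  34.] [580. 317.]
[89  0 37] [301. 263.]
[89. 18.  0.] [339. 216.]
[ 89. -18.   0.] [338. 274.]
[121. -12.  96.] [271. 354.]
[121.  12.  96.] [268. 296.]
[141. -12. 124.] [255. 421.]
[141.  12. 124.] [250. 349.]
[-0.03 -0.05  0.02]
[ 0.1   0.57 -0.76]
[653.02  67.86  72.35]
```

View pics/w4.png

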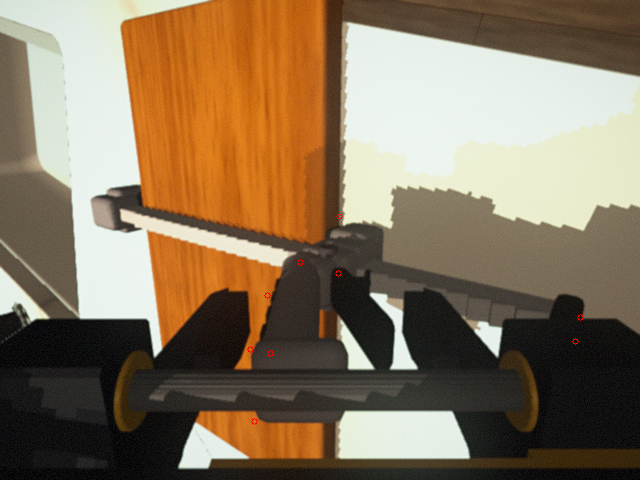

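The handle and trigger sit between the fingers (back at col ~270, trigger at ~350–390, fingers at 250 and 403). Close near contact first.

Call:
apply_moves --commands '[{"gripper": 0.53,"dx": 0,"dy": 0,"dz": 0,"wx": 0,"wy": 0,"wz": 0},{"gripper": 0.53,"dx": 0,"dy": 0,"dz": 0,"wx": 0,"wy": 0,"wz": 0},{"gripper": 0.53,"dx": 0,"dy": 0,"dz": 0,"wx": 0,"wy": 0,"wz": 0}]' --newtons 35

```text
clock: 5.35
tcp_pos: [652.4, 68.9, 72.0]
tcp_rot: [0.946, 0.12, -0.038, -0.299]
wrist_force: [-0.2, -0.2, -0.3]
grip_width: 46.9
grasp_force: 0.0
```

Call:
apply_moves --commands '[{"gripper": 0.5,"dx": 0,"dy": 0,"dz": 0,"wx": 0,"wy": 0,"wz": 0},{"gripper": 0.47,"dx": 0,"dy": -1.3,"dz": 0,"wx": 0,"wy": 0,"wz": 0},{"gripper": 0.44,"dx": 0,"dy": -1.3,"dz": 0,"wx": 0,"wy": 0,"wz": 0},{"gripper": 0.44,"dx": 0,"dy": 0,"dz": 0,"wx": 0,"wy": 0,"wz": 0}]' --newtons 35

```text
clock: 5.75
tcp_pos: [652.0, 70.4, 73.3]
tcp_rot: [0.946, 0.12, -0.038, -0.298]
wrist_force: [1.4, -3.6, 1.7]
grip_width: 38.8
grasp_force: 7.1
```

Call:
apply_moves --commands '[{"gripper": 0.41,"dx": 0,"dy": -0.8,"dz": 0,"wx": 0,"wy": 0,"wz": 0},{"gripper": 0.38,"dx": 0,"dy": -1.2,"dz": 0,"wx": 0,"wy": 0,"wz": 0},{"gripper": 0.36,"dx": 0,"dy": -0.9,"dz": 0,"wx": 0,"wy": 0,"wz": 0},{"gripper": 0.36,"dx": 0,"dy": 0,"dz": 0,"wx": 0,"wy": 0,"wz": 0}]' --newtons 35

```text
clock: 6.15
tcp_pos: [651.5, 73.1, 75.2]
tcp_rot: [0.946, 0.12, -0.037, -0.298]
wrist_force: [0.7, -3.6, 5.5]
grip_width: 31.9
grasp_force: 10.0
```

Call:
apply_moves --commands '[{"gripper": 0.33,"dx": 0,"dy": -1.3,"dz": -0.5,"wx": 0,"wy": 0,"wz": 0},{"gripper": 0.3,"dx": 0,"dy": -1.2,"dz": -0.5,"wx": 0,"wy": 0,"wz": 0},{"gripper": 0.25,"dx": 0,"dy": 0,"dz": 0,"wx": 0,"wy": 0,"wz": 0},{"gripper": 0.2,"dx": 0,"dy": 0,"dz": 0,"wx": 0,"wy": 0,"wz": 0}]' --newtons 35

```text
clock: 6.55
tcp_pos: [650.6, 74.5, 76.5]
tcp_rot: [0.946, 0.12, -0.038, -0.298]
wrist_force: [2.0, -3.3, -3.4]
grip_width: 27.5
grasp_force: 35.0
```

Run:
```python
from look import *
s=observe();_,Rt=frame(-75.5);print(s['grip_width'],s['grasp_force'],Rt.inv().apply(s['wrist_force']).round(1),s['wrist_force'],s['wrist_torque'])
c=cam('top');capture('top')
for r in masks_of('top','board')[:1]: print(np.round(r['location'],1),cv2.boundingRect(r['mask'].astype(np.uint8)))
```

```text
27.503123567552056 34.98103261459619 [1.2 5.  0.7] [ 2.03876699 -3.28008754 -3.43060638] [-1.99454961 -0.84087088 -0.15949422]
[265.1 225.5] (222, 161, 89, 123)
```

Call:
apply_moves --commands '[{"gripper": 0.2,"dx": 0,"dy": 1.64,"dz": -1.15,"wx": 0,"wy": 0,"wz": 0},{"gripper": 0.2,"dx": 0,"dy": 1.64,"dz": -1.15,"wx": 0,"wy": 0,"wz": 0},{"gripper": 0.2,"dx": 0,"dy": 1.64,"dz": -1.15,"wx": 0,"wy": 0,"wz": 0},{"gripper": 0.2,"dx": 0,"dy": 1.64,"dz": -1.15,"wx": 0,"wy": 0,"wz": 0},{"gripper": 0.2,"dx": 0,"dy": 0,"dz": 0,"wx": 0,"wy": 0,"wz": 0}]'

```text
clock: 7.15
tcp_pos: [652.5, 67.3, 77.2]
tcp_rot: [0.946, 0.12, -0.038, -0.299]
wrist_force: [-1.6, 1.1, -2.2]
grip_width: 27.2
grasp_force: 35.0
```

Call:
apply_moves --commands '[{"gripper": 0.2,"dx": 0,"dy": 1.64,"dz": -1.15,"wx": 0,"wy": 0,"wz": 0},{"gripper": 0.2,"dx": 0,"dy": 1.64,"dz": -1.15,"wx": 0,"wy": 0,"wz": 0},{"gripper": 0.2,"dx": 0,"dy": 1.64,"dz": -1.15,"wx": 0,"wy": 0,"wz": 0},{"gripper": 0.2,"dx": 0,"dy": 1.64,"dz": -1.15,"wx": 0,"wy": 0,"wz": 0},{"gripper": 0.2,"dx": 0,"dy": 1.64,"dz": -1.15,"wx": 0,"wy": 0,"wz": 0},{"gripper": 0.2,"dx": 0,"dy": 1.64,"dz": -1.15,"wx": 0,"wy": 0,"wz": 0},{"gripper": 0.2,"dx": 0,"dy": 1.64,"dz": -1.15,"wx": 0,"wy": 0,"wz": 0},{"gripper": 0.2,"dx": 0,"dy": 1.64,"dz": -1.15,"wx": 0,"wy": 0,"wz": 0},{"gripper": 0.2,"dx": 0,"dy": 1.64,"dz": -1.15,"wx": 0,"wy": 0,"wz": 0},{"gripper": 0.2,"dx": 0,"dy": 0,"dz": 0,"wx": 0,"wy": 0,"wz": 0},{"gripper": 0.2,"dx": 0,"dy": 0,"dz": 0,"wx": 0,"wy": 0,"wz": 0}]'

```text
clock: 8.25
tcp_pos: [657.4, 49.4, 77.2]
tcp_rot: [0.946, 0.12, -0.038, -0.299]
wrist_force: [-0.2, 0.7, -2.7]
grip_width: 27.1
grasp_force: 35.0
```

Run:
```python
from look import *
s=observe();_,Rt=frame(-75.5);print(s['grip_width'],s['grasp_force'],Rt.inv().apply(s['wrist_force']).round(1),s['wrist_torque'])
for n,(y,x) in {'top':(150,205)}.items():
    im=capture(n)[:,:,::-1]
    for t in ['board','clamp','bar_head']:
        for r in masks_of('top',t)[:1]: print(t,np.round(r['location'],1),cv2.boundingRect(r['mask'].astype(np.uint8)))
w=capture('wrist')[:,:,::-1]
a=cv2.resize(im[150:270,215:345],None,fx=3,fy=3,interpolation=cv2.INTER_CUBIC)
b=cv2.resize(w,(400,300)); o=np.zeros((360,790,3),np.uint8); o[:,:390]=a; o[:300,390:]=b
cv2.imwrite('pics/p5.png',o)
```

```text
27.089928534899794 35.0383672490716 [-0.   1.   2.6] [-0.81890059 -0.13257373  0.0839019 ]
board [262.7 225.8] (223, 160, 87, 123)
clamp [261.8 212. ] (218, 191, 116, 39)
bar_head [269.6 209.1] (218, 191, 117, 39)
```

View pics/p5.png

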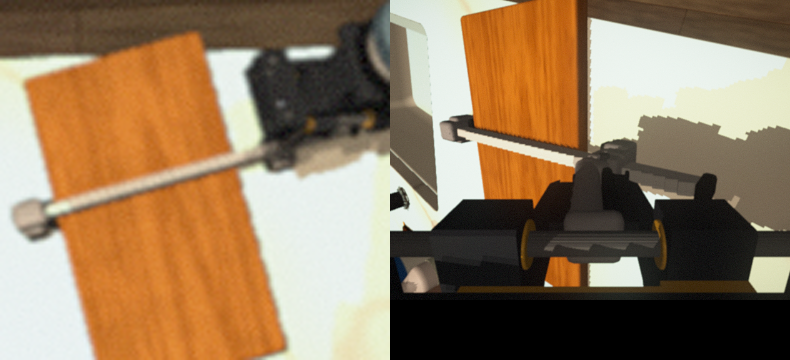

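The jaw is open about 25 mm (gap at (255,150) in the left panel), with the board and fixed jaw unmoved. Now lift.

Call:
apply_moves --commands '[{"gripper": 0.2,"dx": 0,"dy": -0.57,"dz": -0.82,"wx": 0,"wy": 0,"wz": 0},{"gripper": 0.2,"dx": 0,"dy": -1.15,"dz": -1.64,"wx": 0,"wy": 0,"wz": 0},{"gripper": 0.2,"dx": 0,"dy": -2.3,"dz": -3.3,"wx": 0,"wy": 0,"wz": 0},{"gripper": 0.2,"dx": 0,"dy": -2.3,"dz": -3.3,"wx": 0,"wy": 0,"wz": 0},{"gripper": 0.2,"dx": 0,"dy": -2.3,"dz": -3.3,"wx": 0,"wy": 0,"wz": 0},{"gripper": 0.2,"dx": 0,"dy": -2.3,"dz": -3.3,"wx": 0,"wy": 0,"wz": 0},{"gripper": 0.2,"dx": 0,"dy": -2.3,"dz": -3.3,"wx": 0,"wy": 0,"wz": 0},{"gripper": 0.2,"dx": 0,"dy": 0,"dz": 0,"wx": 0,"wy": 0,"wz": 0},{"gripper": 0.2,"dx": 0,"dy": 0,"dz": 0,"wx": 0,"wy": 0,"wz": 0}]' --newtons 42

```text
clock: 9.4
tcp_pos: [657.3, 49.6, 100.3]
tcp_rot: [0.946, 0.121, -0.038, -0.299]
wrist_force: [-0.4, 0.6, -2.0]
grip_width: 27.1
grasp_force: 42.0
```

Run:
```python
from look import *
s=observe();print(s['grip_width'],s['tcp_pos'],s['wrist_force'].round(1),s['wrist_torque'])
im=capture('scene')[:,:,::-1]
for t in ['board','clamp']:
    for r in masks_of('scene',t)[:1]: print(t,np.round(r['location'],1),cv2.boundingRect(r['mask'].astype(np.uint8)))
w=capture('wrist')[:,:,::-1]
a=cv2.resize(im[160:300,170:300],None,fx=3,fy=3,interpolation=cv2.INTER_CUBIC)
b=cv2.resize(w,(400,300)); o=np.zeros((420,790,3),np.uint8); o[:,:390]=a; o[:300,390:]=b
cv2.imwrite('pics/p6.png',o)
```

```text
27.091544769565466 [657.29270655  49.59637455 100.34497058] [-0.4  0.6 -2. ] [-1.03142823 -0.26658242  0.01853689]
clamp [249.1 223.9] (184, 177, 113, 99)
```

View pics/p6.png

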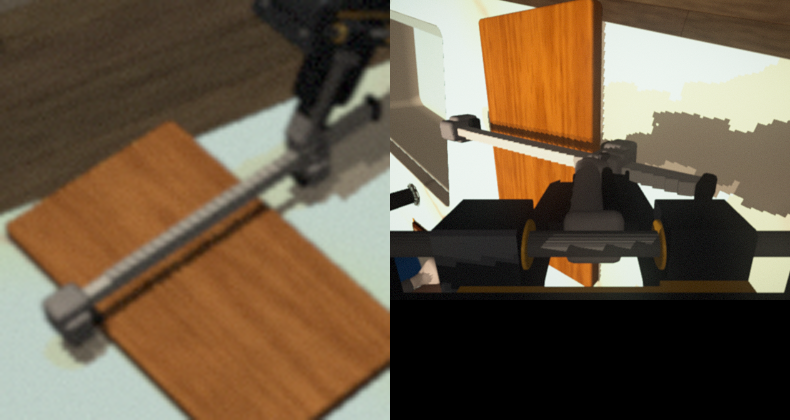

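The clamp hangs level with its shadow clear of the board. Go higher, then across.

Call:
apply_moves --commands '[{"gripper": 0.2,"dx": 0,"dy": -2.3,"dz": -3.3,"wx": 0,"wy": 0,"wz": 0},{"gripper": 0.2,"dx": 0,"dy": -4.6,"dz": -6.55,"wx": 0,"wy": 0,"wz": 0},{"gripper": 0.2,"dx": 0,"dy": -4.6,"dz": -6.55,"wx": 0,"wy": 0,"wz": 0},{"gripper": 0.2,"dx": 0,"dy": -4.6,"dz": -6.55,"wx": 0,"wy": 0,"wz": 0},{"gripper": 0.2,"dx": 0,"dy": -4.6,"dz": -6.55,"wx": 0,"wy": 0,"wz": 0},{"gripper": 0.2,"dx": 0,"dy": -4.6,"dz": -6.55,"wx": 0,"wy": 0,"wz": 0},{"gripper": 0.2,"dx": 0,"dy": 0,"dz": 0,"wx": 0,"wy": 0,"wz": 0},{"gripper": 0.2,"dx": -3.6,"dy": 4.4,"dz": -3.1,"wx": 0,"wy": 0,"wz": 0},{"gripper": 0.2,"dx": -7.1,"dy": 8.9,"dz": -6.2,"wx": 0,"wy": 0,"wz": 0},{"gripper": 0.2,"dx": -10.6,"dy": 13.3,"dz": -9.3,"wx": 0,"wy": 0,"wz": 0},{"gripper": 0.2,"dx": -14.2,"dy": 17.7,"dz": -12.4,"wx": 0,"wy": 0,"wz": 0},{"gripper": 0.2,"dx": -14.2,"dy": 17.7,"dz": -12.4,"wx": 0,"wy": 0,"wz": 0}]'

```text
clock: 10.8
tcp_pos: [627.0, -39.1, 143.7]
tcp_rot: [0.946, 0.12, -0.038, -0.298]
wrist_force: [0.7, -0.2, -2.2]
grip_width: 27.2
grasp_force: 42.0
```

Call:
apply_moves --commands '[{"gripper": 0.2,"dx": -14.2,"dy": 17.7,"dz": -12.4,"wx": 0,"wy": 0,"wz": 0},{"gripper": 0.2,"dx": -14.2,"dy": 17.7,"dz": -12.4,"wx": 0,"wy": 0,"wz": 0},{"gripper": 0.2,"dx": -14.2,"dy": 17.7,"dz": -12.4,"wx": 0,"wy": 0,"wz": 0},{"gripper": 0.2,"dx": -14.2,"dy": 17.7,"dz": -12.4,"wx": 0,"wy": 0,"wz": 0},{"gripper": 0.2,"dx": -14.2,"dy": 17.7,"dz": -12.4,"wx": 0,"wy": 0,"wz": 0},{"gripper": 0.2,"dx": -14.2,"dy": 17.7,"dz": -12.4,"wx": 0,"wy": 0,"wz": 0},{"gripper": 0.2,"dx": -14.2,"dy": 17.7,"dz": -12.4,"wx": 0,"wy": 0,"wz": 0},{"gripper": 0.2,"dx": -10.6,"dy": 13.3,"dz": -9.3,"wx": 0,"wy": 0,"wz": 0},{"gripper": 0.2,"dx": -7.1,"dy": 8.9,"dz": -6.2,"wx": 0,"wy": 0,"wz": 0},{"gripper": 0.2,"dx": -3.6,"dy": 4.4,"dz": -3.1,"wx": 0,"wy": 0,"wz": 0},{"gripper": 0.2,"dx": 0,"dy": 0,"dz": 0,"wx": 0,"wy": 0,"wz": 0},{"gripper": 0.2,"dx": 0,"dy": 0,"dz": 0,"wx": 0,"wy": 0,"wz": 0}]'

```text
clock: 12.0
tcp_pos: [557.8, -242.8, 144.1]
tcp_rot: [0.946, 0.121, -0.038, -0.299]
wrist_force: [-0.5, 0.6, -2.5]
grip_width: 27.4
grasp_force: 42.0
```

Run:
```python
from look import *
s=observe();print(s['clock'],s['grip_width'],s['tcp_pos'],s['wrist_force'].round(1),s['wrist_torque'])
_,Rt=frame(-75.5); print(np.degrees((R.from_quat(s['tcp_rot']).inv()*Rt).as_rotvec()).round(2))
im=capture('scene')[:,:,::-1]; t=capture('top')[:,:,::-1]
r=masks_of('top','board')[:1]
for q in r: print(q['location'],cv2.boundingRect(q['mask'].astype(np.uint8)))
o=np.zeros((480,800,3),np.uint8); o[:,:400]=cv2.resize(im[140:300,200:360],(400,400)).repeat(1,0)[:400].copy() if False else cv2.copyMakeBorder(cv2.resize(im[150:310,240:400],(400,400)),0,80,0,0,0)
o[:400,400:]=cv2.resize(t[140:340,220:420],(400,400))
cv2.imwrite('pics/p7.png',o)
```

```text
12.0 27.403851994250587 [ 557.81525359 -242.84026753  144.13336074] [-0.5  0.6 -2.5] [-0.93508596 -0.23056406 -0.05056052]
[-0.13  0.    0.11]
[265.9, 222.7] (223, 160, 87, 123)
```

View pics/p7.png

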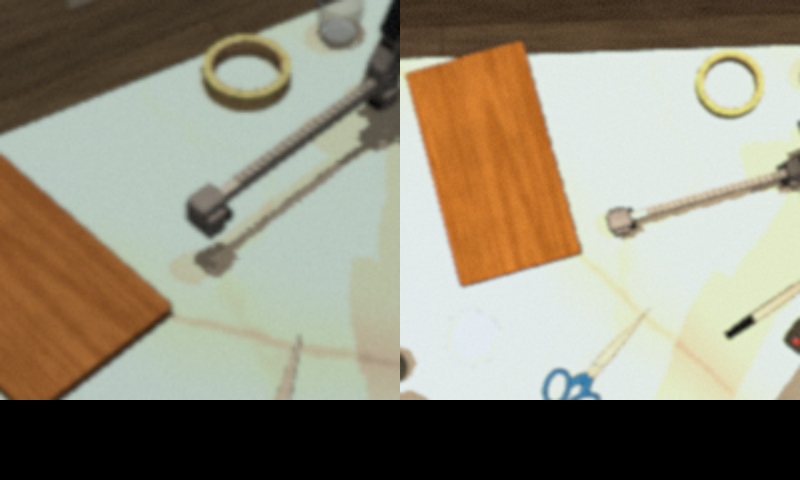

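Call:
apply_moves --commands '[{"gripper": 0.2,"dx": 0,"dy": 2.3,"dz": 3.3,"wx": 0,"wy": 0,"wz": 0},{"gripper": 0.2,"dx": 0,"dy": 4.6,"dz": 6.55,"wx": 0,"wy": 0,"wz": 0},{"gripper": 0.2,"dx": 0,"dy": 4.6,"dz": 6.55,"wx": 0,"wy": 0,"wz": 0},{"gripper": 0.2,"dx": 0,"dy": 4.6,"dz": 6.55,"wx": 0,"wy": 0,"wz": 0},{"gripper": 0.2,"dx": 0,"dy": 4.6,"dz": 6.55,"wx": 0,"wy": 0,"wz": 0},{"gripper": 0.2,"dx": 0,"dy": 4.6,"dz": 6.55,"wx": 0,"wy": 0,"wz": 0},{"gripper": 0.2,"dx": 0,"dy": 4.6,"dz": 6.55,"wx": 0,"wy": 0,"wz": 0},{"gripper": 0.2,"dx": 0,"dy": 2.3,"dz": 3.3,"wx": 0,"wy": 0,"wz": 0},{"gripper": 0.2,"dx": 0,"dy": 1.7,"dz": 2.5,"wx": 0,"wy": 0,"wz": 0},{"gripper": 0.2,"dx": 0,"dy": 0,"dz": 0,"wx": 0,"wy": 0,"wz": 0},{"gripper": 0.2,"dx": 0,"dy": 0,"dz": 0,"wx": 0,"wy": 0,"wz": 0}]'

```text
clock: 13.25
tcp_pos: [557.5, -244.3, 85.1]
tcp_rot: [0.946, 0.121, -0.038, -0.299]
wrist_force: [1.1, -0.0, -2.0]
grip_width: 27.1
grasp_force: 42.0
```

Call:
apply_moves --commands '[{"gripper": 0.2,"dx": 0,"dy": 0.86,"dz": 1.23,"wx": 0,"wy": 0,"wz": 0},{"gripper": 0.2,"dx": 0,"dy": 0.86,"dz": 1.23,"wx": 0,"wy": 0,"wz": 0},{"gripper": 0.2,"dx": 0,"dy": 0,"dz": 0,"wx": 0,"wy": 0,"wz": 0},{"gripper": 0.2,"dx": 0,"dy": 0,"dz": 0,"wx": 0,"wy": 0,"wz": 0}]'

```text
clock: 13.65
tcp_pos: [557.3, -244.2, 81.9]
tcp_rot: [0.946, 0.12, -0.038, -0.299]
wrist_force: [-0.0, 0.0, -2.8]
grip_width: 27.1
grasp_force: 42.0
```

Still carrying about 2.5 N. Continue 1 mm per row.

Call:
apply_moves --commands '[{"gripper": 0.2,"dx": 0,"dy": 0.57,"dz": 0.82,"wx": 0,"wy": 0,"wz": 0},{"gripper": 0.2,"dx": 0,"dy": 0.57,"dz": 0.82,"wx": 0,"wy": 0,"wz": 0},{"gripper": 0.2,"dx": 0,"dy": 0.57,"dz": 0.82,"wx": 0,"wy": 0,"wz": 0},{"gripper": 0.2,"dx": 0,"dy": 0,"dz": 0,"wx": 0,"wy": 0,"wz": 0},{"gripper": 0.2,"dx": 0,"dy": 0,"dz": 0,"wx": 0,"wy": 0,"wz": 0}]'

```text
clock: 14.15
tcp_pos: [557.3, -244.1, 78.9]
tcp_rot: [0.946, 0.12, -0.038, -0.299]
wrist_force: [-0.2, -0.4, -2.0]
grip_width: 26.8
grasp_force: 42.0
```

Call:
apply_moves --commands '[{"gripper": 0.2,"dx": 0,"dy": 0.57,"dz": 0.82,"wx": 0,"wy": 0,"wz": 0},{"gripper": 0.2,"dx": 0,"dy": 0,"dz": 0,"wx": 0,"wy": 0,"wz": 0},{"gripper": 0.2,"dx": 0,"dy": 0,"dz": 0,"wx": 0,"wy": 0,"wz": 0}]'

```text
clock: 14.45
tcp_pos: [557.3, -244.2, 77.9]
tcp_rot: [0.946, 0.12, -0.038, -0.299]
wrist_force: [-0.2, -0.3, -2.4]
grip_width: 27.0
grasp_force: 42.0
```

Call:
apply_moves --commands '[{"gripper": 0.2,"dx": 0,"dy": 0.46,"dz": 0.66,"wx": 0,"wy": 0,"wz": 0},{"gripper": 0.2,"dx": 0,"dy": 0.46,"dz": 0.66,"wx": 0,"wy": 0,"wz": 0},{"gripper": 0.2,"dx": 0,"dy": 0,"dz": 0,"wx": 0,"wy": 0,"wz": 0},{"gripper": 0.2,"dx": 0,"dy": 0,"dz": 0,"wx": 0,"wy": 0,"wz": 0}]'

```text
clock: 14.85
tcp_pos: [557.3, -244.1, 76.2]
tcp_rot: [0.946, 0.12, -0.038, -0.299]
wrist_force: [-0.5, 0.3, -2.4]
grip_width: 27.0
grasp_force: 42.0
```

Call:
apply_moves --commands '[{"gripper": 0.2,"dx": 0,"dy": 0.46,"dz": 0.66,"wx": 0,"wy": 0,"wz": 0},{"gripper": 0.2,"dx": 0,"dy": 0,"dz": 0,"wx": 0,"wy": 0,"wz": 0},{"gripper": 0.2,"dx": 0,"dy": 0,"dz": 0,"wx": 0,"wy": 0,"wz": 0}]'

```text
clock: 15.15
tcp_pos: [557.4, -244.3, 75.8]
tcp_rot: [0.946, 0.121, -0.038, -0.299]
wrist_force: [0.6, -1.4, 0.2]
grip_width: 27.2
grasp_force: 42.0
```

Call:
apply_moves --commands '[{"gripper": 0.2,"dx": 0,"dy": 0.46,"dz": 0.66,"wx": 0,"wy": 0,"wz": 0},{"gripper": 0.2,"dx": 0,"dy": 0,"dz": 0,"wx": 0,"wy": 0,"wz": 0},{"gripper": 0.2,"dx": 0,"dy": 0,"dz": 0,"wx": 0,"wy": 0,"wz": 0}]'

```text
clock: 15.45
tcp_pos: [557.6, -244.4, 75.7]
tcp_rot: [0.946, 0.121, -0.037, -0.299]
wrist_force: [-1.0, -0.9, 5.2]
grip_width: 26.8
grasp_force: 42.1
```

Touched down. Now open in step with a shift, so the back finger stays on the handle while the trigger springs out.

Call:
apply_moves --commands '[{"gripper": 0.3,"dx": 0,"dy": 0,"dz": 0,"wx": 0,"wy": 0,"wz": 0},{"gripper": 0.33,"dx": 0,"dy": 0.9,"dz": 0,"wx": 0,"wy": 0,"wz": 0},{"gripper": 0.36,"dx": 0,"dy": 1.3,"dz": 0,"wx": 0,"wy": 0,"wz": 0},{"gripper": 0.38,"dx": 0,"dy": 1.0,"dz": 0,"wx": 0,"wy": 0,"wz": 0},{"gripper": 0.38,"dx": 0,"dy": 0,"dz": 0,"wx": 0,"wy": 0,"wz": 0}]'

```text
clock: 15.95
tcp_pos: [558.3, -245.9, 73.7]
tcp_rot: [0.946, 0.121, -0.038, -0.3]
wrist_force: [-1.0, -0.2, 6.2]
grip_width: 33.5
grasp_force: 9.1
```

Call:
apply_moves --commands '[{"gripper": 0.41,"dx": 0,"dy": 1.2,"dz": 0,"wx": 0,"wy": 0,"wz": 0},{"gripper": 0.44,"dx": 0,"dy": 1.3,"dz": 0,"wx": 0,"wy": 0,"wz": 0},{"gripper": 0.47,"dx": 0,"dy": 1.3,"dz": 0,"wx": 0,"wy": 0,"wz": 0},{"gripper": 0.5,"dx": 0,"dy": 1.2,"dz": 0,"wx": 0,"wy": 0,"wz": 0},{"gripper": 0.5,"dx": 0,"dy": 0,"dz": 0,"wx": 0,"wy": 0,"wz": 0}]'

```text
clock: 16.45
tcp_pos: [559.1, -250.6, 69.9]
tcp_rot: [0.946, 0.12, -0.038, -0.299]
wrist_force: [0.4, 1.1, 4.1]
grip_width: 44.0
grasp_force: 1.9
```

Call:
apply_moves --commands '[{"gripper": 0.56,"dx": 0,"dy": 0,"dz": 0,"wx": 0,"wy": 0,"wz": 0},{"gripper": 0.65,"dx": 0,"dy": 0,"dz": 0,"wx": 0,"wy": 0,"wz": 0},{"gripper": 0.65,"dx": 0,"dy": 0,"dz": 0,"wx": 0,"wy": 0,"wz": 0},{"gripper": 0.65,"dx": 0,"dy": 0,"dz": -4,"wx": 0,"wy": 0,"wz": 0},{"gripper": 0.65,"dx": 0,"dy": 0,"dz": -10,"wx": 0,"wy": 0,"wz": 0},{"gripper": 0.65,"dx": 0,"dy": 0,"dz": -15,"wx": 0,"wy": 0,"wz": 0},{"gripper": 0.65,"dx": 0,"dy": 0,"dz": -20,"wx": 0,"wy": 0,"wz": 0},{"gripper": 0.65,"dx": 0,"dy": 0,"dz": -20,"wx": 0,"wy": 0,"wz": 0},{"gripper": 0.65,"dx": 0,"dy": 0,"dz": -20,"wx": 0,"wy": 0,"wz": 0},{"gripper": 0.65,"dx": 0,"dy": 0,"dz": -20,"wx": 0,"wy": 0,"wz": 0},{"gripper": 0.65,"dx": 0,"dy": 0,"dz": 0,"wx": 0,"wy": 0,"wz": 0},{"gripper": 0.65,"dx": 0,"dy": 0,"dz": 0,"wx": 0,"wy": 0,"wz": 0}]'

```text
clock: 17.65
tcp_pos: [574.7, -311.5, 159.2]
tcp_rot: [0.946, 0.12, -0.038, -0.299]
wrist_force: [-0.6, -0.4, -0.7]
grip_width: 57.4
grasp_force: 0.0
```

Run:
```python
from look import *
s=observe();print(s['clock'],s['tcp_pos'],s['wrist_force'].round(1))
im=capture('scene')[:,:,::-1]; w=capture('wrist')[:,:,::-1]; capture('top')
for q in masks_of('top','board')[:1]: print(q['location'],cv2.boundingRect(q['mask'].astype(np.uint8)))
o=np.zeros((400,800,3),np.uint8); o[:,:400]=cv2.resize(im[130:290,250:410],(400,400)); o[:300,400:]=cv2.resize(w,(400,300))
cv2.imwrite('pics/p8.png',o)
```

```text
17.65 [ 574.65222774 -311.47811533  159.23955086] [-0.6 -0.4 -0.7]
[266.4, 222.1] (223, 161, 86, 121)
```

View pics/p8.png

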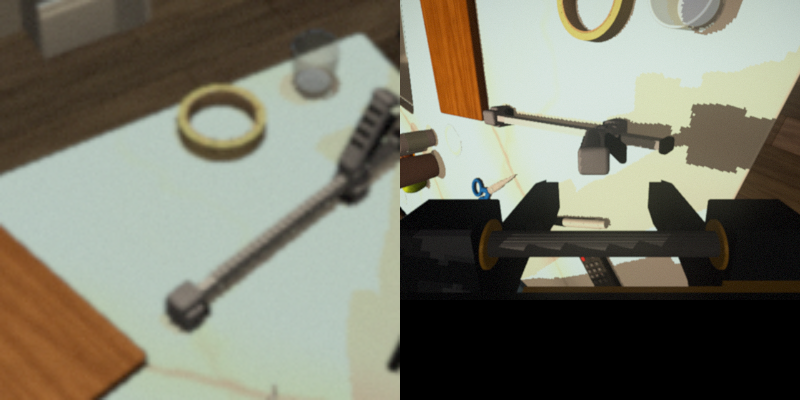

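The clamp stands upright, jaw open and clear of the board, and the bystanders look untouched. Handing in.

```bash
python3 -c "
from rig import *
print(finish_job())"
```

```text
the job is handed in; nothing more can be done
None
```

The job is handed in, with no verdict returned: I drew the jaw back about 25 mm and stood the clamp upright on the worktop, clear of the board; in the last pictures the board and the things around it looked unmoved.

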